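# Refit the handwheel on the book press

### The arm

A 6-joint arm with a two-finger parallel gripper is mounted at the origin on the work surface. World frame = base frame: x ahead of the robot, y to its left, z up, the work surface at z = 0. Lengths are in m, angles in degrees, forces in N, time in s.
With the tool pointing down it reaches from about 0.375 to 0.9 m from the base axis. Payload 3.1 kg.
Tool frame: the origin (TCP) lies at the very end of the fingers, on their centre line; the grasp point (between the pads) lies behind it (bot.grip_depth is the z of the grasp point in the tool frame, in m); z points along the fingers, y is the direction in which the jaws open and shut (so a half turn about z gives the same grasp; the last joint's range is limited). The gripper opens to 87 mm and grips with 3 to 60 N. Pads are 19 mm wide; open, the fingers measure 117 mm over their backs; the gripper's body (75 mm by 190 mm) begins 51 mm behind the grasp point.
Start: joints at [-79.612, 30.224, 82.088, -0, 67.689, -10.227], TCP at [0.22, -0.585, 0.187] pointing down, gripper open.
Joint ranges: [-176.69, 176.69], [-43.24, 126.21], [12.49, 139.97], [-82, 262], [0, 151.66], [-163.58, 163.58]. Speed limits (degrees/s): [159.86, 159.86, 180, 180, 180, 180].

### API

Orientations are given as a 3x3 rotation matrix whose columns are the frame's x, y, z axes.
In Python, from rig import bot, vision gives the robot as it stands. The module is installed in compiled form; this text tells all that it offers.
- The arm moves only by the shell command python3 -m jog 'ROWS'. ROWS is JSON, a list of rows, each a list of 3 entries, a list of its own where there are three numbers: the shift along the tool's x, y, z in mm, then the turn, a rotation vector about the tool's x, y, z in degrees, then the closure, from 0 (fully open) to 1 (shut). In form: [[[dx, dy, dz], [wx, wy, wz], fingers], ...]. A call has 1 to 12 rows; each row is the pose to reach, as a shift and turn from the pose commanded when the call began, along the tool's axes at that moment; what a row does not reach only later rows make up. A row lasts 1/12 s, in which the tool goes at most 41.7 mm and 7.16 degrees, less where a joint would pass 70% of its speed; a pose out of reach is approached as far as the arm can. A call with a gripper value outside its range is refused whole. The fingers move at their own pace and stop on an object; the grip force is fixed at half the most. Time passes only in rows, so rows that repeat a pose let the fingers close. It gives the time, the measured TCP pose, the force and the opening at its end, in the units of the state.
- bot.read_state(): the state, without advancing time (a new reading comes with each control period).
- vision.capture(name): name is "scene" or "top" or "wrist"; returns the picture (480x640x3 uint8, red, green, blue); there is no depth.
- vision.camera_info(name): a dict with "intrinsics" (3x3 intrinsics, pixels), "dist" ([k1, k2, p1, p2, k3] as OpenCV has them; the pictures are not rectified), "camera_from_world" (4x4, takes a point from world to camera coordinates); the wrist camera has in their place "mount" (4x4, takes a point from camera to tool coordinates, whose origin is the TCP and whose axes are the flange's). Camera axes: x right, y up, looking along -z (the intrinsics and any distortion apply to the point x, -y, -z); pixel columns grow to the right and rows downward; lengths in m; the calibration is good to about 2 mm. A picture is of the moment at which its call begins: read the wrist's pose just before it. camera_info takes no time and is no camera call.
- bot.hand_in(): hands the job in, once; it reports no verdict.
The state is a dict: "time_s": time; "joint_positions": joint angles; "qvel": joint speeds; "tau": joint torques, N m; "position": TCP position; "tcp_rot": TCP orientation; "force": force on the tool from outside, world axes, zero at the start; "moment": the same for the moment, N m; "opening": opening from 0.0 (shut) to 1.0 (fully open).
Only numpy, scipy, OpenCV 4.12 (cv2) and the standard library are available. Lean on these libraries where they do the work, as an engineer would, in place of code of your own. Each camera call takes 0.05 s, during which the arm holds its last target. There are 200 camera calls.

### The job

The handwheel of the small book press has been taken off and lies on the bench. Put it back, boss upwards: lower it over the spindle nose, turn it until its three holes line up with the three studs, and let it down over them until it lies flat on the flange, fully home; then let go. Leave the other things on the bench where they are.

Things in the scene. Friction and masses are not known exactly. Their poses are not given: they have to be found in the camera images.
- wheel: loose cast-aluminium handwheel, 160 mm across, 0.5 to 0.9 kg, flat on the bench, boss up. Origin: centre of its flat underside; z up out of the boss. Disc 12 mm thick, its outer 20 mm a rim 20 mm high. Three 16 mm round holes go through it, centres 42 mm from the axis at 0, 120 and 240 degrees from the wheel's x axis; a 25.5 mm bore goes through disc and boss on the axis
- boss_top (a point): centre of the top of the wheel's square boss (mouth of the bore), on the wheel's axis 50 mm above its underside. The boss is 44 by 44 mm, its flats square to the wheel's x and y axes, and rises from the disc's top (12 mm) to 50 mm: the place to grip the wheel, across two opposite flats. Axes as the wheel's
- hub_face (a point): point on the axis of the press's upright spindle, at the top of its round flange (104 mm across), 165 mm above the bench, z up. x and y turn with the press frame, NOT with the spindle. On the flange stand three studs 120 degrees apart, centres 42 mm from the axis, 12 mm thick, 18 mm high, the top 5 mm tapered to 7 mm. How far spindle and studs are turned differs each time and is not given
- nose_tip (a point): tip of the spindle nose, on the axis 40 mm above the flange: 22 mm thick, its top 12 mm tapered to 10 mm. With the nose in the bore a wheel out of line rests on the stud tops, 18 mm above the flange; turned until holes and studs agree within about 2 degrees, it sinks by its own weight. The spindle is stiff: it stays put under a wheel that rubs on the studs and turns only above 1.2 N m
- press: the book press, bolted down; origin: centre of its underside. Green base 170 (x) by 220 (y) mm, 30 mm high, two columns 88 mm either side of the axis along y, crosshead 62 by 220 mm whose top is 148 mm above the bench; the spindle is on its centre line
- mallet: bystander: hammer with a wooden handle, 240 mm long, lying on the bench
- book: bystander: bound book with a blue cloth cover, 150 by 200 by 32 mm, lying on the bench; origin under its centre
- tray: bystander: open black tray, 120 by 180 by 45 mm; origin under its centre
- weight: bystander: brass paper weight with a knob, 70 mm in diameter, 75 mm high; origin under its centre

How it is judged (in metres and radians):
On the way, in this order (a step that is already met when the one before it is completed fails the run):
1. the wheel is lifted off the bench, its underside more than 120 mm up (height (world z) of wheel above 0.12 m), for 0.1 s.
2. the wheel, boss up, has its bore over the spindle nose (underside below the nose's tip) (horizontal distance between wheel and hub_face below 0.008 m and z of wheel in the frame of hub_face below 0.036 m and angle between wheel's own z axis and vertical below 0.3 rad), for 0.1 s.
At the end, for the whole second after the job is handed in: the wheel lies boss up, at rest and let go, on the flange over all three studs: underside within 3 mm of the flange face, centre within 5 mm of the spindle axis, axis within 0.04 rad of vertical (z of wheel in the frame of hub_face between -0.004 and 0.003 m and horizontal distance between wheel and hub_face below 0.005 m and angle between wheel's own z axis and vertical below 0.04 rad and linear speed of wheel below 0.02 m/s); the robot touches nothing.
It fails at once if a bystander (mallet, book, tray or weight) is moved by more than 30 mm (distance of any of mallet, book, tray, weight from where it was at the start of the episode above 0.03 m).
It also fails if it takes over 54 s, if anything falls off the work surface, if the arm or the gripper's body presses on something with over 40 N, if the wrist force passes 120 N, or if a joint passes its speed limit or range.

## Working session

There is one attempt and no reset: what is moved stays moved. The work goes in short steps, Python scripts to look and compute and a shell command to move; the robot and the scene stay as the last step left them, time stands still between calls to the robot, and variables do not carry over. Pictures are saved under pics/ and viewed, about 8 in all and at most 12, crops included, and the job is handed in when it is done.

```bash
mkdir -p pics
cat > h.py <<'E'
import numpy as np, cv2
from rig import bot, vision
def cap(n, name):
    s=bot.read_state(); im=vision.capture(n); cv2.imwrite(f'pics/{name}.png', im[:,:,::-1]); 
    np.savez(f'pics/{name}.npz', R=s['tcp_rot'], p=s['position']); return im
def cam(n, name=None):
    i=vision.camera_info(n); K=np.array(i['intrinsics']); d=np.array(i['dist'])
    if 'mount' in i:
        z=np.load(f'pics/{name}.npz'); T=np.eye(4); T[:3,:3]=z['R']; T[:3,3]=z['p']; T=T@np.array(i['mount'])
    else: T=np.linalg.inv(np.array(i['camera_from_world']))
    return K,d,T
def rays(n, px, name=None):
    K,d,T=cam(n,name); u=cv2.undistortPoints(np.array(px,float).reshape(-1,1,2),K,d).reshape(-1,2)
    v=np.c_[u[:,0],-u[:,1],-np.ones(len(u))]@T[:3,:3].T
    return T[:3,3], v/np.linalg.norm(v,axis=1)[:,None]
def plane(n,px,z,name=None):
    o,v=rays(n,px,name); return o+v*((z-o[2])/v[:,2])[:,None]
def proj(n,P,name=None):
    K,d,T=cam(n,name); c=np.c_[np.array(P,float).reshape(-1,3),np.ones(len(np.array(P).reshape(-1,3)))]@np.linalg.inv(T).T
    return cv2.projectPoints(c[:,:3]*[1,-1,-1],np.zeros(3),np.zeros(3),K,d)[0].reshape(-1,2)
def tri(o1,v1,o2,v2):
    A=np.array([v1,-v2]).T; t=np.linalg.lstsq(A,o2-o1,rcond=None)[0]
    a=o1+t[0]*v1;b=o2+t[1]*v2; return (a+b)/2, np.linalg.norm(a-b)
E
python3 - <<'E'
from h import *
a=cap('top','top0'); b=cap('scene','scene0')
s=bot.read_state(); print(s['time_s'],s['force'],np.round(s['tcp_rot'],3),bot.grip_depth)
for n in('top','scene'): print(n,np.round(cam(n)[2],3).tolist(), cam(n)[0][0,0])
print(np.round(vision.camera_info('wrist')['mount'],3))
E
```

```text
0.1 [0.41403476 0.23075486 0.15965207] [[ 0.936  0.352 -0.   ]
 [ 0.352 -0.936  0.002]
 [ 0.    -0.002 -1.   ]] -0.0187
top [[-0.026, 0.981, -0.193, 0.396], [-1.0, -0.024, 0.012, 0.082], [0.007, 0.194, 0.981, 1.421], [0.0, 0.0, 0.0, 1.0]] 545.2421851949558
scene [[0.874, -0.31, 0.375, 1.047], [0.487, 0.567, -0.665, -0.648], [-0.007, 0.763, 0.646, 0.872], [0.0, 0.0, 0.0, 1.0]] 523.9617159132097
[[-0.001  0.968  0.249  0.067]
 [ 1.     0.001 -0.     0.   ]
 [-0.001  0.249 -0.968 -0.198]
 [ 0.     0.     0.     1.   ]]
```

View pics/top0.png

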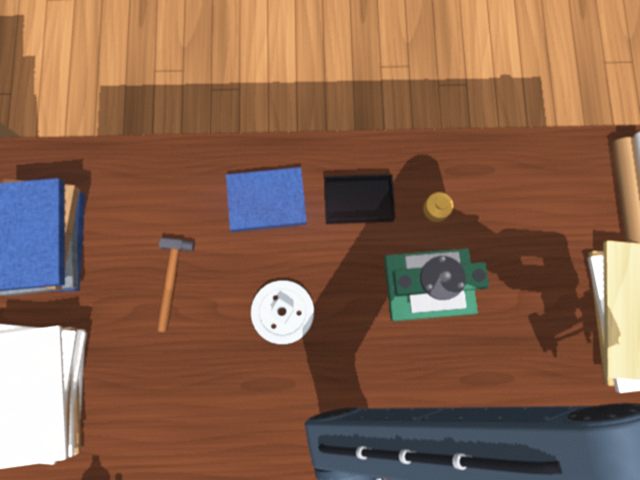

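View pics/scene0.png

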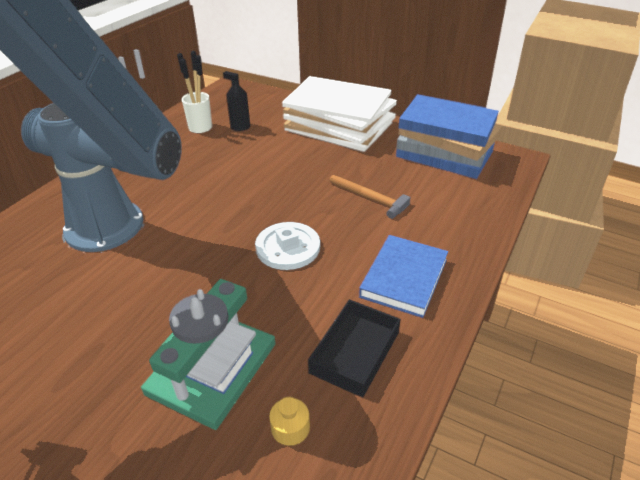

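Top view: wheel at (282,311), press flange at (443,278). Scene view: boss mouth about (287,232), nose tip about (199,291).

Run:
```python
from h import *
for nm,a,b in(('boss',(282,311),(287,232)),('nose',(445,277),(199,291))):
    o1,v1=rays('top',[a]);o2,v2=rays('scene',[b]);P,e=tri(o1,v1[0],o2,v2[0]);print(nm,P.round(4),e.round(4))
print(plane('top',[(282,311)],.05),plane('top',[(443,278)],.165))
H=plane('top',[(276,297),(299,313),(274,326)],.012);print(H, H.mean(0))
print(plane('top',[(360,198),(440,206),(266,198),(168,320),(176,243)],.04).round(3))
a=cv2.imread('pics/top0.png')
c=[cv2.resize(a[y-55:y+55,x-55:x+55],(400,400),interpolation=cv2.INTER_CUBIC) for x,y in((282,311),(443,278))]
cv2.imwrite('pics/c.png',np.hstack(c))
```

```text
boss [0.4844 0.1605 0.0534] 0.0039
nose [ 0.5425 -0.2099  0.2142] 0.0106
[[0.48310219 0.15942893 0.05      ]] [[ 0.54236508 -0.22095505  0.165     ]]
[[0.52172977 0.17654949 0.012     ]
 [0.47931834 0.11808374 0.012     ]
 [0.44801694 0.18245618 0.012     ]] [0.48302169 0.1590298  0.012     ]
[[ 0.773 -0.048  0.04 ]
 [ 0.746 -0.257  0.04 ]
 [ 0.779  0.198  0.04 ]
 [ 0.469  0.445  0.04 ]
 [ 0.664  0.43   0.04 ]]
```

View pics/c.png

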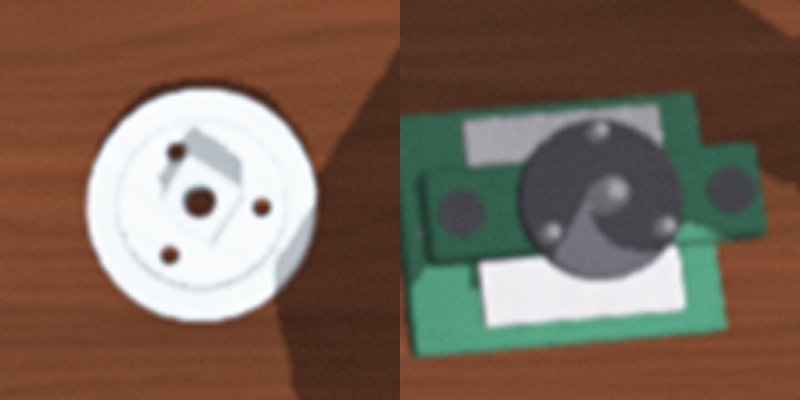

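Wheel about (0.483,0.160), z 0.05 agreeing with the boss; hub about (0.542,-0.215). Next: rise and look at the press from the wrist camera.

```bash
python3 -m jog '[[[0,0,-40],[0,0,0],0],[[0,0,-80],[0,0,0],0],[[20,-10,-120],[0,0,0],0],[[430,-238,-150],[0,0,0],0],[[430,-238,-150],[0,0,0],0],[[430,-238,-150],[0,0,0],0],[[430,-238,-150],[0,0,0],0],[[430,-238,-150],[0,0,0],0],[[430,-238,-150],[0,0,0],0],[[430,-238,-150],[0,0,0],0],[[430,-238,-150],[0,0,0],0],[[430,-238,-150],[0,0,0],0]]'
python3 -m jog '[[[0,0,0],[0,0,0],0],[[0,0,0],[0,0,0],0]]'
python3 - <<'E'
from h import *
cap('wrist','w1')
s=bot.read_state();print(s['position'],s['time_s'])
E
```

```text
time_s: 1.1
position: [0.4766, -0.2828, 0.3301]
tcp_rot: [[0.936, 0.352, -0.001], [0.352, -0.936, 0.001], [-0.0, -0.001, -1.0]]
force: [0.1, -0.5, -0.0]
opening: 1.003
time_s: 1.27
position: [0.4769, -0.2827, 0.3301]
tcp_rot: [[0.934, 0.357, -0.001], [0.357, -0.934, 0.0], [-0.0, -0.0, -1.0]]
force: [-0.4, 0.0, 0.1]
opening: 1.002
[ 0.47594257 -0.28411818  0.32991919] 1.3167
```

View pics/w1.png

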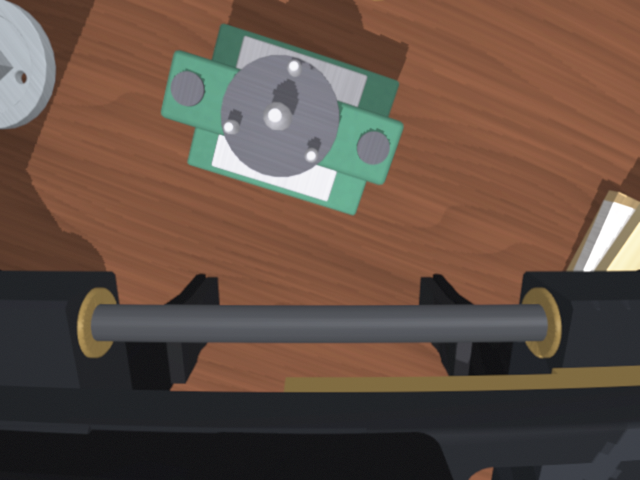

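Wrist view shows the press: flange about (280,116), nose tip (276,115), stud tops (294,67), (229,127), (312,155). Second place next.

```bash
python3 -m jog '[[[-20,-40,0],[0,0,0],0],[[-40,-90,0],[0,0,0],0],[[-40,-90,0],[0,0,0],0],[[-40,-90,0],[0,0,0],0],[[-40,-90,0],[0,0,0],0]]'
cat > press.py <<'E'
from h import *
def feat(name, P0):
    im=cv2.imread(f'pics/{name}.png'); g=im.min(2); hsv=cv2.cvtColor(im,cv2.COLOR_BGR2HSV)
    out=[]
    for P in P0:
        c=proj('wrist',[P],name)[0]; x,y=c.round().astype(int); w=13
        sub=g[y-w:y+w+1,x-w:x+w+1]; m=(sub>185).astype(np.uint8)
        n,l,st,ce=cv2.connectedComponentsWithStats(m)
        k=[(abs(ce[i]-w).sum()-st[i,4]*.05,i) for i in range(1,n) if st[i,4]>8]
        out.append(ce[min(k)[1]]+[x-w,y-w] if k else (np.nan,np.nan))
    return np.array(out)
E
python3 - <<'E'
from press import *
cap('wrist','w2')
px1=np.array([(294,67),(229,127),(312,155),(276,115)])
P0=np.vstack([plane('wrist',px1[:3],.183,'w1'),plane('wrist',px1[3:],.205,'w1')])
print(P0.round(4)); a=feat('w1',P0);b=feat('w2',P0);print(a.round(1),b.round(1), proj('wrist',P0,'w2').round(1))
o1,v1=rays('wrist',a,'w1');o2,v2=rays('wrist',b,'w2')
for i in range(4):
    P,e=tri(o1,v1[i],o2,v2[i]);print(P.round(4),e.round(4))
for n in('w1','w2'):
    print(plane('wrist',feat(n,P0)[:3],.183,n).round(4).tolist(),plane('wrist',feat(n,P0)[3:],.205,n).round(4))
E
```

```text
time_s: 1.73
position: [0.4059, -0.2158, 0.3306]
tcp_rot: [[0.937, 0.35, 0.001], [0.35, -0.937, -0.001], [0.0, 0.001, -1.0]]
force: [0.2, -0.7, 0.3]
opening: 0.997bash:   561 Segmentation fault         python3 - <<'E'
from press import *
cap('wrist','w2')
px1=np.array([(294,67),(229,127),(312,155),(276,115)])
P0=np.vstack([plane('wrist',px1[:3],.183,'w1'),plane('wrist',px1[3:],.205,'w1')])
print(P0.round(4)); a=feat('w1',P0);b=feat('w2',P0);print(a.round(1),b.round(1), proj('wrist',P0,'w2').round(1))
o1,v1=rays('wrist',a,'w1');o2,v2=rays('wrist',b,'w2')
for i in range(4):
    P,e=tri(o1,v1[i],o2,v2[i]);print(P.round(4),e.round(4))
for n in('w1','w2'):
    print(plane('wrist',feat(n,P0)[:3],.183,n).round(4).tolist(),plane('wrist',feat(n,P0)[3:],.205,n).round(4))
E
```

View pics/w2.png

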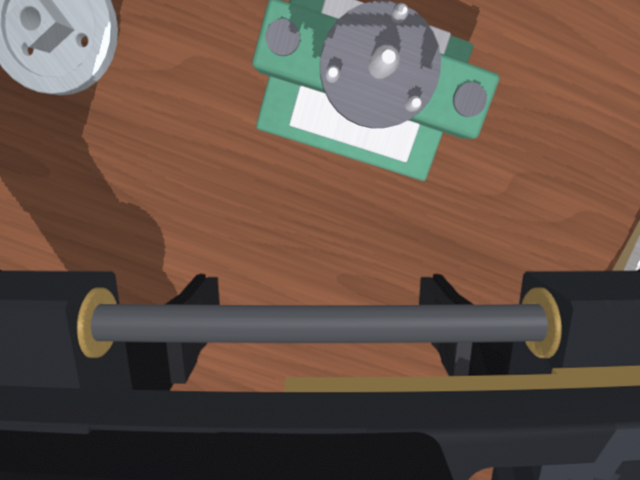

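Second view: studs at (401,11), (333,73), (415,103), nose tip (388,57). The crash is probably in my window code; I'll use contiguous arrays and seeded pixels.

```bash
cat > press.py <<'E'
from h import *
def feat(name, px, w=9, thr=185):
    g=cv2.imread(f'pics/{name}.png').min(2); out=[]
    for x,y in np.array(px).round().astype(int):
        y0=max(y-w,0);x0=max(x-w,0); sub=g[y0:y+w+1,x0:x+w+1].astype(float)
        t=max((sub.max()+np.median(sub))/2,0); yy,xx=np.nonzero(sub>t); out.append((xx.mean()+x0,yy.mean()+y0))
    return np.array(out)
E
python3 -X faulthandler - <<'E'
from press import *
a=feat('w1',[(294,67),(229,127),(312,155),(276,115)]);b=feat('w2',[(401,11),(333,73),(415,103),(388,57)]);print(a.round(1).tolist(),b.round(1).tolist())
o1,v1=rays('wrist',a,'w1');o2,v2=rays('wrist',b,'w2')
for i in range(4):
    P,e=tri(o1,v1[i],o2,v2[i]);print(P.round(4),e.round(4))
for n,f in(('w1',a),('w2',b)):
    S=plane('wrist',f[:3],.183,n); c=S.mean(0); d=S-c
    print(c.round(4), np.linalg.norm(d,axis=1).round(4),np.degrees(np.arctan2(d[:,1],d[:,0])).round(1),plane('wrist',f[3:],.205,n).round(4))
    # circumscribed circle
E
```

```text
[[293.2, 66.1], [227.6, 127.4], [310.6, 155.6], [274.5, 115.0]] [[402.4, 11.3], [332.6, 72.5], [415.7, 102.7], [388.2, 56.5]]
[ 0.5844 -0.2203  0.1832] 0.0011
[ 0.5204 -0.1856  0.1859] 0.0003
[ 0.5231 -0.258   0.1838] 0.0002
[ 0.5432 -0.2211  0.2055] 0.0002
[ 0.5426 -0.221   0.183 ] [0.0422 0.0424 0.042 ] [   1.6  122.  -118. ] [[ 0.5431 -0.2211  0.205 ]]
[ 0.5428 -0.2214  0.183 ] [0.0413 0.0421 0.0415] [   1.   121.2 -118. ] [[ 0.5434 -0.2211  0.205 ]]
```

Hub at (0.5428,-0.2212), heights 0.183 to 0.186 and 0.2055 as expected, stud radii 42 mm, stud angle about 1.5° (mod 120). Now the wheel.

```bash
python3 -m jog '[[[128,-337,80],[0,0,0],0],[[128,-337,80],[0,0,0],0],[[128,-337,80],[0,0,0],0],[[128,-337,80],[0,0,0],0],[[128,-337,80],[0,0,0],0],[[128,-337,80],[0,0,0],0],[[128,-337,80],[0,0,0],0],[[128,-337,80],[0,0,0],0],[[128,-337,80],[0,0,0],0],[[128,-337,80],[0,0,0],0],[[128,-337,80],[0,0,0],0],[[128,-337,80],[0,0,0],0]]'
python3 -c "
from h import *
cap('wrist','w3')"
python3 -m jog '[[[35,20,0],[0,0,0],0],[[35,60,0],[0,0,0],0],[[35,60,0],[0,0,0],0],[[35,60,0],[0,0,0],0]]'
python3 -c "
from h import *
cap('wrist','w4')
a=[cv2.imread(f'pics/{n}.png')[:290] for n in('w3','w4')]
cv2.imwrite('pics/w34.png',np.vstack(a))"
```

```text
time_s: 2.78
position: [0.4093, 0.145, 0.2502]
tcp_rot: [[0.936, 0.352, 0.0], [0.352, -0.936, -0.001], [0.0, 0.001, -1.0]]
force: [-0.4, -1.4, -0.1]
opening: 0.999
time_s: 3.17
position: [0.4634, 0.0986, 0.2504]
tcp_rot: [[0.938, 0.346, 0.0], [0.346, -0.938, -0.0], [0.0, 0.0, -1.0]]
force: [-0.7, -0.5, -0.3]
opening: 1.0
```

View pics/w34.png

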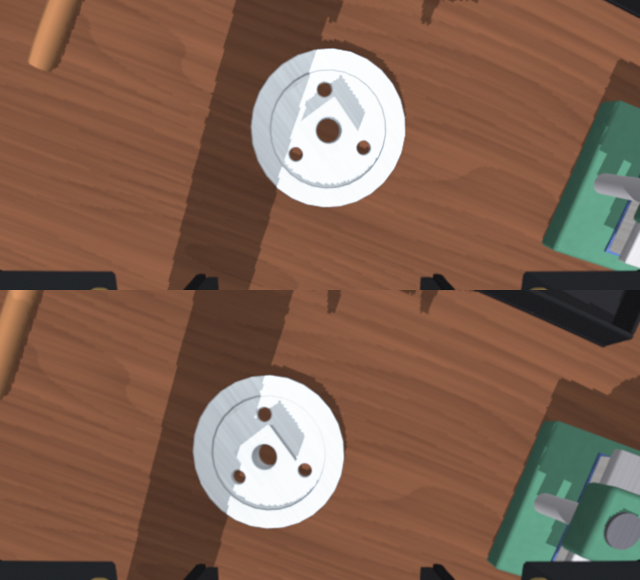

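Holes in w3 at (324,89), (363,147), (296,154), bore (328,130); in w4 at (264,124), (305,180), (239,187), bore mouth (266,165). Boss edges need a stretched crop.

```bash
cat > wheel.py <<'E'
from h import *
def dark(name,px,w=11,t=.5):
    g=cv2.imread(f'pics/{name}.png')[:,:,0].astype(float); out=[]
    for x,y in px:
        s=g[y-w:y+w+1,x-w:x+w+1]; m=(s<t*np.median(s)+(1-t)*s.min()).astype(np.uint8)
        cs=cv2.findContours(m,cv2.RETR_EXTERNAL,cv2.CHAIN_APPROX_NONE)[0]; c=max(cs,key=cv2.contourArea); e=cv2.fitEllipse(c)
        out.append(np.array(e[0])+[x-w,y-w])
    return np.array(out)
E
python3 - <<'E'
from wheel import *
A=dark('w3',[(324,89),(363,147),(296,154)]);B=dark('w4',[(264,124),(305,180),(239,187)])
A=np.vstack([A,dark('w3',[(328,130)],16)]);B=np.vstack([B,dark('w4',[(266,165)],16)]);print(A.round(1).tolist(),B.round(1).tolist())
o1,v1=rays('wrist',A,'w3');o2,v2=rays('wrist',B,'w4')
for i in range(4): P,e=tri(o1,v1[i],o2,v2[i]);print(P.round(4),e.round(4))
for n,f in(('w3',A),('w4',B)):
    S=plane('wrist',f[:3],.012,n); c=S.mean(0); d=S-c
    print(c.round(4), np.linalg.norm(d,axis=1).round(4),np.degrees(np.arctan2(d[:,1],d[:,0])).round(1),plane('wrist',f[3:],.05,n).round(4))
o=[]
for n,(x,y) in(('w3',(328,130)),('w4',(268,161))):
    g=cv2.imread(f'pics/{n}.png')[y-55:y+55,x-55:x+55]
    g=np.clip((g.astype(float)-130)*2.1,0,255).astype(np.uint8); o.append(cv2.resize(g,(400,400),interpolation=cv2.INTER_CUBIC))
cv2.imwrite('pics/c2.png',np.hstack(o))
E
```

```text
[[324.1, 89.4], [363.0, 147.4], [295.4, 153.8], [327.8, 130.3]] [[264.1, 124.1], [304.4, 179.8], [238.6, 186.1], [267.0, 164.5]]
[0.5194 0.1798 0.0123] 0.0001
[0.479  0.1203 0.012 ] 0.0
[0.4474 0.1855 0.0101] 0.0004
[0.482  0.1619 0.0275] 0.0004
[0.4819 0.1618 0.012 ] [0.0416 0.0416 0.0418] [ 25.7 -94.1 145.8] [[0.4814 0.1622 0.05  ]]
[0.4821 0.1618 0.012 ] [0.0415 0.0417 0.0415] [ 25.8 -94.3 145.5] [[0.4845 0.1599 0.05  ]]
```

View pics/c2.png

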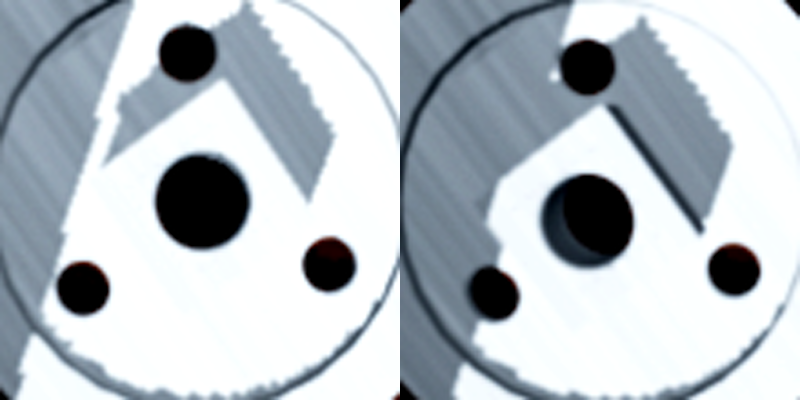

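Boss edges run at 56° and 146° in the world frame, so the wheel's x axis is the 145.7° hole; centre (0.482,0.1618). I grip with tool yaw 55.7° and TCP 22 mm above the underside, clear of the studs later, first stopping above.

```bash
python3 -m jog '[[[40,-53,50],[0,0,-35.1],0],[[40,-53,100],[0,0,-35.1],0],[[40,-53,150],[0,0,-35.1],0],[[40,-53,150],[0,0,-35.1],0],[[40,-53,150],[0,0,-35.1],0],[[40,-53,150],[0,0,-35.1],0],[[40,-53,150],[0,0,-35.1],0],[[40,-53,150],[0,0,-35.1],0]]'
python3 -m jog '[[[0,0,0],[0,0,0],0],[[0,0,0],[0,0,0],0]]'
python3 - <<'E'
from h import *
P=[];Y=[]
for i in range(5):
    cap('wrist','w5'); s=bot.read_state(); R=np.array(s['tcp_rot']);P.append(s['position']);Y.append(np.degrees(np.arctan2(R[1,0],R[0,0])))
m=np.mean(P,0);print(m,np.std(P,0),np.mean(Y),R[:,2],s['joint_positions'],s['time_s'],s['force'])
d=np.array([.482,.1618,.022])-m; print((R.T@d)*1000)
E
```

```text
time_s: 3.88
position: [0.4816, 0.1657, 0.1018]
tcp_rot: [[0.565, 0.825, 0.003], [0.825, -0.565, 0.0], [0.002, 0.002, -1.0]]
force: [0.8, 0.5, 0.2]
opening: 1.004
time_s: 4.05
position: [0.4818, 0.1656, 0.1021]
tcp_rot: [[0.565, 0.825, 0.004], [0.825, -0.565, 0.0], [0.003, 0.003, -1.0]]
force: [-0.6, 0.1, -0.3]
opening: 1.002
[0.48120901 0.16559456 0.10135691] [2.55214771e-04 1.53395121e-05 3.45118298e-04] 55.66695444431135 [ 1.15755357e-03  1.23580047e-04 -9.99999322e-01] [ 6.39654620e+00  2.87649359e+01  1.03524940e+02 -4.76933728e-04
  4.76434248e+01  4.07096588e+01] 4.3 [ 0.96605094 -0.37864653 -0.91027026]
[-2.74819136  2.72202408 79.35729972]
```

```bash
python3 -m jog '[[[-3,2.5,30],[0,0,0],0],[[-3,2.5,60],[0,0,0],0],[[-3,2.5,79],[0,0,0],0],[[-3,2.5,79],[0,0,0],0],[[-3,2.5,79],[0,0,0],0]]'
python3 -m jog '[[[0,0,0],[0,0,0],0.2],[[0,0,0],[0,0,0],0.4],[[0,0,0],[0,0,0],0.6],[[0,0,0],[0,0,0],0.8],[[0,0,0],[0,0,0],1],[[0,0,0],[0,0,0],1],[[0,0,0],[0,0,0],1],[[0,0,0],[0,0,0],1],[[0,0,0],[0,0,0],1],[[0,0,0],[0,0,0],1],[[0,0,0],[0,0,0],1],[[0,0,0],[0,0,0],1]]'
```

```text
time_s: 4.72
position: [0.4803, 0.1617, 0.0207]
tcp_rot: [[0.564, 0.826, -0.002], [0.826, -0.564, -0.0], [-0.002, -0.002, -1.0]]
force: [0.3, -0.3, -0.3]
opening: 0.998
time_s: 5.72
position: [0.4809, 0.1618, 0.0213]
tcp_rot: [[0.563, 0.826, -0.0], [0.826, -0.563, -0.0], [-0.0, -0.0, -1.0]]
force: [0.5, 0.5, -0.5]
opening: 0.169
```

Opening 0.169 where 44 mm would be about 0.5: check before lifting.

```bash
python3 -m jog '[[[0,0,0],[0,0,0],1],[[0,0,0],[0,0,0],1],[[0,0,0],[0,0,0],1]]'
python3 -c "
from h import *
a=cap('wrist','w6');b=cap('scene','s6')
cv2.imwrite('pics/v6.png',np.hstack([cv2.resize(a,(480,360)),cv2.resize(b[170:300,210:370],(320,260),interpolation=3)[:260].repeat(1,0) if 0 else cv2.copyMakeBorder(cv2.resize(b[170:300,210:370],(320,260)),0,100,0,0,0)])[:,:,::-1])"
```

```text
time_s: 5.97
position: [0.481, 0.1618, 0.0213]
tcp_rot: [[0.563, 0.826, -0.0], [0.826, -0.563, -0.0], [-0.0, -0.0, -1.0]]
force: [-0.2, -0.6, -0.1]
opening: 0.021
```

View pics/v6.png

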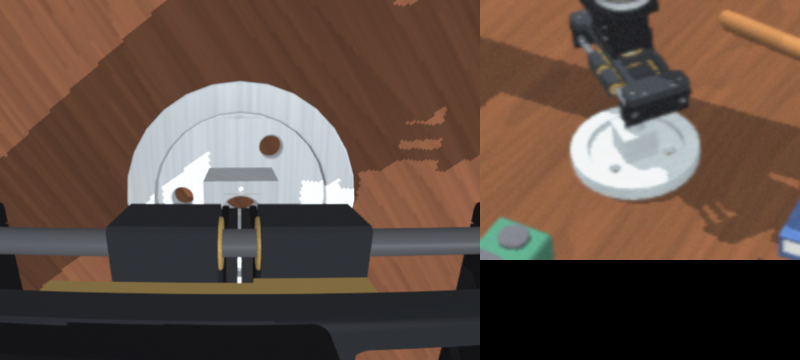

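The fingers appear to have closed over the top of the boss, not around it. I check the camera height against the reported TCP.

Run:
```python
from h import *
s=bot.read_state();print(cam('wrist','w6')[0][0,0],s['position'],s['opening'],s['force'],s['time_s'])
for z in (.012,): print('hole px->',plane('wrist',[(360,194),(244,260)],z,'w6'))
c=np.array([.482,.1618,0]); 
for nm,Q in (('tcp',s['position']),('rimL',c+[0,0,.02]),('boss',c+[0,0,.05])): print(nm,proj('wrist',[Q],'w6'))
u=np.array([.826,-.563,0]);w=np.array([.563,.826,0])
print(proj('wrist',[c+.08*u+[0,0,.02],c-.08*u+[0,0,.02],c+.022*u+.022*w+[0,0,.05],c-.022*u+.022*w+[0,0,.05]],'w6'))
print(proj('scene',[s['position'],np.array(s['position'])+[0,0,.07],c+[0,0,.05]]))
for d in (0,.03,.05,.07,.09): print(d, proj('wrist',[np.array(s['position'])+[0,0,d]],'w6'))
```

```text
401.15062800680204 [0.48094583 0.1617756  0.02131315] 0.007253562412289337 [ 0.04739312 -0.67406247  0.02555703] 6.0667
hole px-> [[0.52014898 0.18145805 0.012     ]
 [0.44879857 0.18675536 0.012     ]]
tcp [[319.00227274 269.99201247]]
rimL [[320.64027713 268.06650304]]
boss [[320.94791596 289.21596742]]
[[472.23718436 267.7009969 ]
 [168.95424737 267.92717678]
 [371.32291962 241.97516509]
 [270.63107937 242.04718344]]
[[286.02516933 241.32573866]
 [284.45033909 219.25105228]
 [285.76124645 232.59373847]]
0 [[319.00227274 269.99201247]]
0.03 [[319.04781727 291.58054837]]
0.05 [[319.08721783 310.28229364]]
0.07 [[319.1372141  334.04800353]]
0.09 [[319.20263522 365.20588463]]
```

```bash
python3 -c "
import cv2
a=cv2.imread('pics/s6.png')[120:280,200:400];cv2.imwrite('pics/c7.png',cv2.resize(a,(750,600),interpolation=2))"
```

```text
(no output)
```

View pics/c7.png

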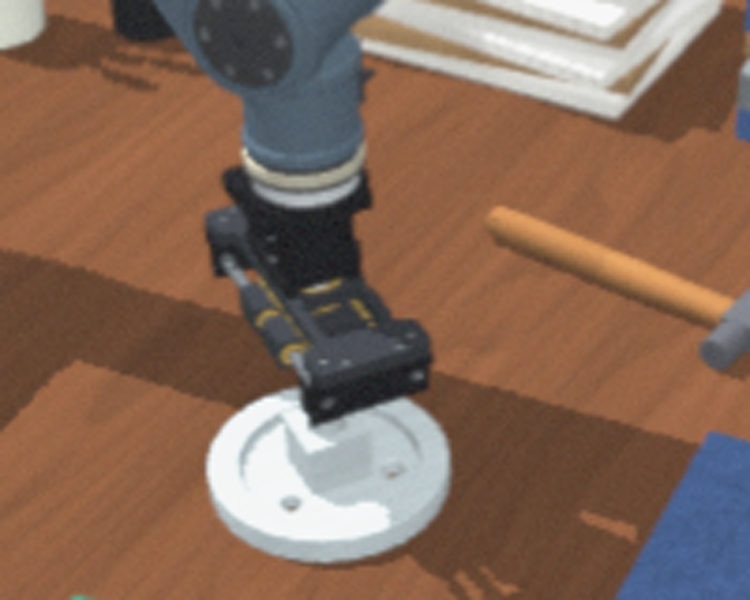

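Camera geometry agrees with the TCP (projected rim and holes match, wheel unmoved), yet no fingers are visible around the boss. I raise, and view the gripper shut and half open in one composite, with the TCP projection marked.

```bash
python3 -m jog '[[[0,0,-20],[0,0,0],1],[[0,0,-60],[0,0,0],1],[[0,0,-100],[0,0,0],1],[[0,0,-130],[0,0,0],1],[[0,0,-130],[0,0,0],1],[[0,0,-130],[0,0,0],1]]'
python3 -c "
from h import *
cap('wrist','wa');cap('scene','sa')"
python3 -m jog '[[[0,0,0],[0,0,0],0.5],[[0,0,0],[0,0,0],0.5],[[0,0,0],[0,0,0],0.5],[[0,0,0],[0,0,0],0.5],[[0,0,0],[0,0,0],0.5],[[0,0,0],[0,0,0],0.5],[[0,0,0],[0,0,0],0.5],[[0,0,0],[0,0,0],0.5]]'
python3 - <<'E'
from h import *
cap('wrist','wb');cap('scene','sb')
T=[]
for w,s in(('wa','sa'),('wb','sb')):
    a=cv2.imread(f'pics/{w}.png');b=cv2.imread(f'pics/{s}.png');p=np.load(f'pics/{w}.npz')['p']
    for d in(0,.07):
        for im,n,nm in((a,'wrist',w),(b,'scene',None)):
            q=proj(n,[p+[0,0,d]],nm)[0].round().astype(int); im[q[1],q[0]-2:q[0]+3]=(0,0,255)
            if d==0 and n=='scene': q0=q
            print(nm,d,q)
    x,y=q0; T.append(np.hstack([cv2.resize(b[y-90:y+60,x-100:x+100],(400,300),interpolation=0),cv2.resize(a,(400,300),interpolation=3)]))
cv2.imwrite('pics/v8.png',np.vstack(T))
E
```

```text
time_s: 6.57
position: [0.4823, 0.162, 0.1532]
tcp_rot: [[0.563, 0.826, 0.005], [0.826, -0.563, 0.0], [0.003, 0.004, -1.0]]
force: [0.1, -0.0, -0.9]
opening: 0.006
time_s: 7.33
position: [0.481, 0.1618, 0.1513]
tcp_rot: [[0.563, 0.826, -0.0], [0.826, -0.563, 0.0], [0.0, -0.0, -1.0]]
force: [-0.7, 0.8, -0.4]
opening: 0.47
wa 0 [319 270]
None 0 [284 198]
wa 0.07 [320 333]
None 0.07 [282 173]
wb 0 [319 270]
None 0 [283 199]
wb 0.07 [319 334]
None 0.07 [281 174]
```

View pics/v8.png

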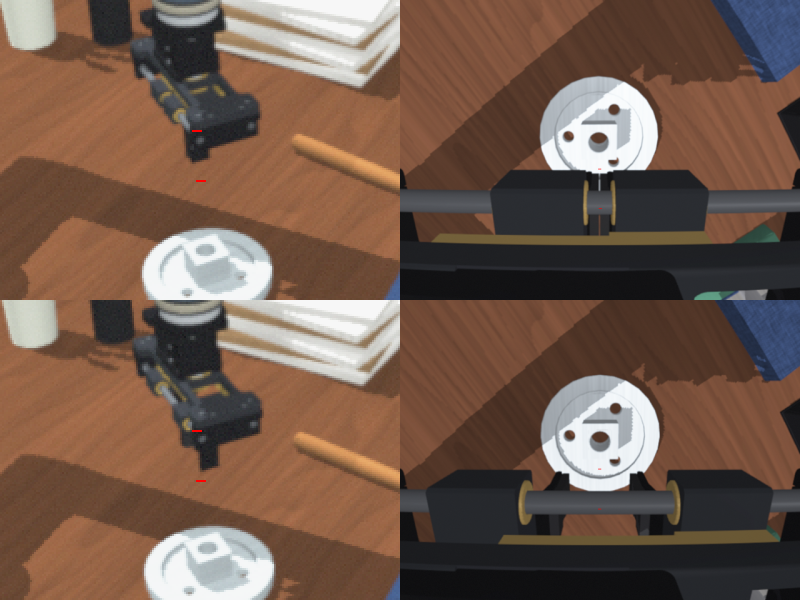

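The left tiles show the fingertip clearly above the marked TCP (tip about (208,470) vs mark (200,481) at 2x), so the real finger ends seem 30 to 40 mm short of the reported TCP. I'll put a number on it from the dark pixels of the near finger.

Run:
```python
from h import *
u=np.array([.826,-.563,0]);w=np.array([.563,.826,0])
for s,wn,o in(('sa','wa',.003),('sb','wb',.47*.087/2)):
    g=cv2.imread(f'pics/{s}.png').max(2); p=np.load(f'pics/{wn}.npz')['p']
    cols={}
    for x in range(274,296):
        r=np.nonzero(g[170:215,x]<62)[0]
        cols[x]=(170+r.max()) if len(r) else None
    print(s,cols)
    for d in(0,.02,.03,.04,.05):
        print(d,proj('scene',[p+u*k+w*j+[0,0,d] for k in(o,o+.015) for j in(-.0095,.0095)]).round(1).tolist())
# wrist half-open fingers: inner edges
g=cv2.imread('pics/wb.png').max(2)
for y in range(268,345,6): 
    r=np.nonzero(g[y,200:440]<45)[0]+200; 
    print(y, [(int(k[0]),int(k[-1])) for k in np.split(r,np.nonzero(np.diff(r)>1)[0]+1) if len(k)>2])
p=np.load('pics/wb.npz')['p']; yv=-u
for d in(0,.02,.03,.04,.05): print(d,proj('wrist',[p+k*u+.0095*w+[0,0,d] for k in(-.0354,-.0204,.0204,.0354)],'wb').round(0).tolist())
```

```text
sa {274: None, 275: None, 276: None, 277: np.int64(183), 278: np.int64(185), 279: np.int64(186), 280: np.int64(188), 281: np.int64(188), 282: np.int64(187), 283: np.int64(187), 284: np.int64(187), 285: np.int64(187), 286: np.int64(186), 287: np.int64(186), 288: np.int64(181), 289: np.int64(181), 290: np.int64(180), 291: np.int64(180), 292: np.int64(180), 293: np.int64(180), 294: np.int64(179), 295: np.int64(179)}
0 [[280.3, 200.3], [287.8, 198.1], [282.8, 203.8], [290.4, 201.5]]
0.02 [[279.7, 193.2], [287.3, 191.0], [282.3, 196.7], [290.0, 194.4]]
0.03 [[279.5, 189.7], [287.1, 187.5], [282.0, 193.1], [289.8, 190.8]]
0.04 [[279.2, 186.0], [286.9, 183.9], [281.8, 189.5], [289.5, 187.2]]
0.05 [[278.9, 182.4], [286.7, 180.2], [281.5, 185.8], [289.3, 183.6]]
sb {274: np.int64(180), 275: np.int64(181), 276: np.int64(181), 277: np.int64(181), 278: np.int64(181), 279: np.int64(181), 280: np.int64(181), 281: np.int64(183), 282: np.int64(184), 283: np.int64(192), 284: np.int64(193), 285: np.int64(193), 286: np.int64(192), 287: np.int64(192), 288: np.int64(192), 289: np.int64(191), 290: np.int6
[... 372 characters left out ...]
2.2, 191.8]]
0.05 [[281.4, 186.9], [289.2, 184.7], [284.1, 190.4], [292.0, 188.1]]
268 []
274 [(200, 209), (429, 439)]
280 [(200, 209), (248, 269), (369, 390), (428, 439)]
286 [(200, 210), (245, 269), (369, 393), (428, 439)]
292 [(242, 269), (369, 396)]
298 [(236, 270), (368, 401)]
304 [(230, 270), (367, 407)]
310 []
316 []
322 []
328 []
334 []
340 []
0 [[250.0, 252.0], [279.0, 252.0], [359.0, 252.0], [388.0, 252.0]]
0.02 [[243.0, 264.0], [275.0, 264.0], [363.0, 264.0], [395.0, 264.0]]
0.03 [[239.0, 271.0], [273.0, 271.0], [365.0, 271.0], [399.0, 271.0]]
0.04 [[235.0, 279.0], [270.0, 279.0], [368.0, 279.0], [404.0, 279.0]]
0.05 [[229.0, 288.0], [267.0, 288.0], [371.0, 288.0], [409.0, 288.0]]
```

Three readings agree: the finger ends are about 40 mm behind the reported TCP. So I aim for tips at z≈0.023, i.e. reported TCP z≈-0.017, going down slowly with a force check.

```bash
python3 -m jog '[[[0,0,0],[0,0,0],0],[[0,0,0],[0,0,0],0],[[0,0,0],[0,0,0],0],[[0,0,20],[0,0,0],0],[[0,0,60],[0,0,0],0],[[0,0,90],[0,0,0],0],[[0,0,120],[0,0,0],0],[[0,0,130],[0,0,0],0],[[0,0,140],[0,0,0],0],[[0,0,145],[0,0,0],0],[[0,0,145],[0,0,0],0]]'
python3 -m jog '[[[0,0,5],[0,0,0],0],[[0,0,9],[0,0,0],0],[[0,0,13],[0,0,0],0],[[0,0,13],[0,0,0],0]]'
python3 -m jog '[[[0,0,4],[0,0,0],0],[[0,0,7],[0,0,0],0],[[0,0,9],[0,0,0],0],[[0,0,9],[0,0,0],0]]'
```

```text
time_s: 8.35
position: [0.4813, 0.1618, 0.0062]
tcp_rot: [[0.563, 0.826, 0.0], [0.826, -0.563, 0.0], [0.0, 0.0, -1.0]]
force: [-0.1, 0.5, 0.3]
opening: 1.0
time_s: 8.68
position: [0.481, 0.1618, -0.0067]
tcp_rot: [[0.563, 0.826, 0.0], [0.826, -0.563, 0.0], [0.0, 0.0, -1.0]]
force: [-0.0, -0.8, 0.6]
opening: 1.001
time_s: 9.02
position: [0.4807, 0.1617, -0.0161]
tcp_rot: [[0.563, 0.826, -0.001], [0.826, -0.563, -0.0], [-0.001, -0.001, -1.0]]
force: [-0.4, 0.0, -0.9]
opening: 0.999
```

Free all the way down; close.

```bash
python3 -m jog '[[[0,0,0],[0,0,0],1],[[0,0,0],[0,0,0],1],[[0,0,0],[0,0,0],1],[[0,0,0],[0,0,0],1],[[0,0,0],[0,0,0],1],[[0,0,0],[0,0,0],1],[[0,0,0],[0,0,0],1],[[0,0,0],[0,0,0],1],[[0,0,0],[0,0,0],1],[[0,0,0],[0,0,0],1],[[0,0,0],[0,0,0],1],[[0,0,0],[0,0,0],1]]'
```

```text
time_s: 10.02
position: [0.4813, 0.1617, -0.0156]
tcp_rot: [[0.563, 0.826, 0.001], [0.826, -0.563, -0.0], [0.0, 0.001, -1.0]]
force: [0.6, -1.6, -0.7]
opening: 0.505
```

Opening 0.505 = 44 mm: boss gripped. Lift.

```bash
python3 -m jog '[[[0,0,-10],[0,0,0],1],[[0,0,-25],[0,0,0],1],[[0,0,-45],[0,0,0],1],[[0,0,-75],[0,0,0],1],[[0,0,-105],[0,0,0],1],[[0,0,-135],[0,0,0],1],[[0,0,-165],[0,0,0],1],[[0,0,-195],[0,0,0],1],[[0,0,-225],[0,0,0],1],[[0,0,-245],[0,0,0],1],[[0,0,-260],[0,0,0],1],[[0,0,-260],[0,0,0],1]]'
python3 -m jog '[[[0,0,0],[0,0,0],1],[[0,0,0],[0,0,0],1]]'
```

```text
time_s: 11.02
position: [0.4814, 0.1622, 0.247]
tcp_rot: [[0.563, 0.826, 0.004], [0.826, -0.563, 0.001], [0.003, 0.003, -1.0]]
force: [0.9, 0.8, -6.4]
opening: 0.502
time_s: 11.18
position: [0.4786, 0.1616, 0.2425]
tcp_rot: [[0.563, 0.826, -0.005], [0.826, -0.563, -0.0], [-0.003, -0.004, -1.0]]
force: [0.4, -0.0, -7.7]
opening: 0.505
```

Carrying about 7.5 N. Now over the hub, turning the tool to yaw 31.4°.

```bash
python3 -m jog '[[[-15,14,0],[0,0,2],1],[[-40,38,0],[0,0,5],1],[[-67,64,0],[0,0,9],1],[[-94,90,0],[0,0,12],1],[[-121,116,0],[0,0,15],1],[[-148,142,0],[0,0,18],1],[[-175,167,0],[0,0,20],1],[[-202,192,0],[0,0,22],1],[[-229,217,0],[0,0,23],1],[[-254,241,0],[0,0,24.3],1],[[-271,257,0],[0,0,24.3],1],[[-281,267,0],[0,0,24.3],1]]'
python3 -m jog '[[[0,0,0],[0,0,0],1],[[0,0,0],[0,0,0],1],[[0,0,0],[0,0,0],1]]'
cat > st.py <<'E'
from h import *
P=[];Y=[];F=[];Rs=[]
for i in range(5):
    cap('wrist','w9'); s=bot.read_state(); R=np.array(s['tcp_rot']);P.append(s['position']);F.append(s['force']);Rs.append(R);Y.append(np.degrees(np.arctan2(R[1,0],R[0,0])))
cap('scene','s9');cap('top','t9')
m=np.mean(P,0);print('pos',m.round(4),'yaw',np.mean(Y).round(2),'tilt',np.mean(Rs,0)[:,2].round(4),'F',np.mean(F,0).round(1),'t',s['time_s'],s['opening'])
print('err mm tool',(R.T@(np.array([.5428,-.2212,m[2]])-m)*1000).round(2))
E
python3 st.py
```

```text
time_s: 12.18
position: [0.5423, -0.2237, 0.2416]
tcp_rot: [[0.855, 0.519, -0.004], [0.519, -0.855, 0.001], [-0.003, -0.003, -1.0]]
force: [-0.1, 0.3, -6.2]
opening: 0.502
time_s: 12.43
position: [0.5421, -0.2187, 0.2429]
tcp_rot: [[0.853, 0.522, -0.003], [0.522, -0.853, 0.003], [-0.001, -0.005, -1.0]]
force: [-0.4, -0.2, -7.3]
opening: 0.506
pos [ 0.5428 -0.219   0.244 ] yaw 31.51 tilt [-0.0012  0.0013 -1.    ] F [ 0.1  0.2 -7.1] t 12.6833 0.50451541923334
err mm tool [-1.18  1.84 -0.  ]
```

Run:
```python
from wheel import *
z=np.load('pics/w9.npz');p=z['p'];R=z['R'];y=np.degrees(np.arctan2(R[1,0],R[0,0]))
H=[];
for a in(y-30,y+90):
    a=np.radians(a); H.append(p+[.042*np.cos(a),.042*np.sin(a),.0277])
q=proj('wrist',H,'w9');print(q)
g=cv2.imread('pics/w9.png')
for k in q.astype(int): 
    try:
        d=dark('w9',[tuple(k)],26); P=plane('wrist',d,p[2]+.0277,'w9')[0]-p; print(k,d,P.round(4),np.hypot(*P[:2]).round(4),np.degrees(np.arctan2(P[1],P[0]))-y)
    except Exception as e: print(e)
s=cv2.imread('pics/s9.png');c=proj('scene',[[.5428,-.2212,.2]])[0].astype(int);x,yy=c
t=cv2.imread('pics/t9.png');c=proj('top',[[.5428,-.2212,.2]])[0].astype(int)
cv2.imwrite('pics/v9.png',np.hstack([cv2.resize(g,(440,330)),cv2.resize(s[yy-90:yy+75,x-90:x+90],(360,330))]))
```

```text
[[367.15485748 210.49533943]
 [226.12930903 289.56163564]]
[367 210] [[367.20217133 205.94988823]] [0.0437 0.0022 0.0277] 0.0437 -28.661221457022073
[226 289] [[243.5090065  294.00680542]] [-0.0197  0.028   0.0277] 0.0342 93.58813983969824
```

View pics/v9.png

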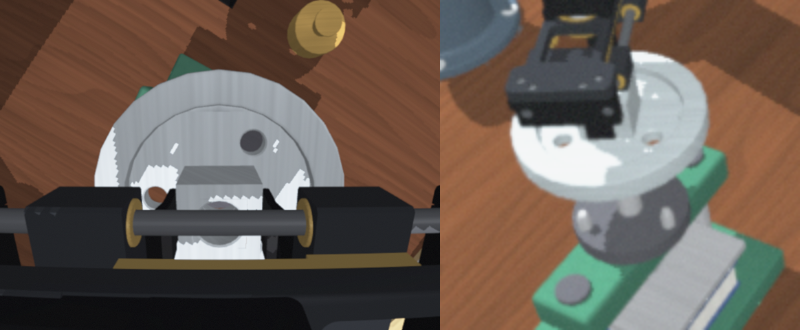

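View: wheel held level in the jaws, nose and studs beneath it. The visible hole shows the wheel centre about 1.5 mm ahead of the TCP along tool x; include this and go down over the nose.

```bash
python3 -m jog '[[[-2.7,1.8,8],[0,0,0],1],[[-2.7,1.8,18],[0,0,0],1],[[-2.7,1.8,30],[0,0,0],1],[[-2.7,1.8,40],[0,0,0],1],[[-2.7,1.8,47],[0,0,0],1],[[-2.7,1.8,52],[0,0,0],1],[[-2.7,1.8,52],[0,0,0],1],[[-2.7,1.8,52],[0,0,0],1]]'
python3 -m jog '[[[0,0,4],[0,0,0],1],[[0,0,8],[0,0,0],1],[[0,0,11],[0,0,0],1],[[0,0,11],[0,0,0],1],[[0,0,11],[0,0,0],1]]'; python3 st.py
```

```text
time_s: 13.45
position: [0.5419, -0.2238, 0.192]
tcp_rot: [[0.853, 0.521, -0.0], [0.521, -0.853, 0.0], [-0.0, -0.0, -1.0]]
force: [0.0, 0.8, -7.1]
opening: 0.499
time_s: 13.87
position: [0.5418, -0.2236, 0.1811]
tcp_rot: [[0.853, 0.521, -0.0], [0.521, -0.853, 0.0], [-0.0, -0.0, -1.0]]
force: [0.6, 0.1, -6.8]
opening: 0.501
pos [ 0.5421 -0.2238  0.1815] yaw 31.42 tilt [ 4.e-04 -2.e-04 -1.e+00] F [ 0.1 -0.2 -6.7] t 14.1167 0.5043654438172142
err mm tool [ 1.99 -1.87 -0.  ]
```

```bash
python3 -m jog '[[[0.5,-1.9,0],[0,0,0],1],[[0.5,-1.9,3],[0,0,0],1],[[0.5,-1.9,6],[0,0,0],1],[[0.5,-1.9,9],[0,0,0],1],[[0.5,-1.9,9],[0,0,0],1]]'
python3 st.py
python3 -m jog '[[[0,0,2],[0,0,0],1],[[0,0,4],[0,0,0],1],[[0,0,6],[0,0,0],1],[[0,0,7],[0,0,0],1],[[0,0,7],[0,0,0],1]]';python3 st.py
```

```text
time_s: 14.63
position: [0.5407, -0.2215, 0.1713]
tcp_rot: [[0.853, 0.521, -0.002], [0.521, -0.853, 0.001], [-0.001, -0.002, -1.0]]
force: [0.4, -0.1, -6.4]
opening: 0.506
pos [ 0.5413 -0.2218  0.1721] yaw 31.41 tilt [-4.e-04  2.e-04 -1.e+00] F [-0.3 -0.1 -6.5] t 14.8833 0.5092154679180833
err mm tool [1.64 0.26 0.  ]
time_s: 15.4
position: [0.5411, -0.2217, 0.1648]
tcp_rot: [[0.853, 0.521, -0.001], [0.521, -0.853, 0.001], [-0.0, -0.001, -1.0]]
force: [-0.5, 0.0, -7.3]
opening: 0.5
pos [ 0.5414 -0.2219  0.1653] yaw 31.41 tilt [-1.e-04  0.e+00 -1.e+00] F [ 0.1 -0.4 -6.8] t 15.65 0.5044029042672795
err mm tool [1.58 0.17 0.  ]
```

No contact force with the underside at stud-top level: holes appear to be taking the studs. Continue down gently.

```bash
python3 -m jog '[[[0,0,2],[0,0,0],1],[[0,0,4],[0,0,0],1],[[0,0,6],[0,0,0],1],[[0,0,6],[0,0,0],1]]'; python3 -m jog '[[[0,0,2],[0,0,0],1],[[0,0,4],[0,0,0],1],[[0,0,5],[0,0,0],1],[[0,0,5],[0,0,0],1]]';python3 st.py
```

```text
time_s: 16.08
position: [0.5409, -0.2216, 0.1587]
tcp_rot: [[0.853, 0.521, -0.001], [0.521, -0.853, 0.001], [-0.001, -0.001, -1.0]]
force: [0.5, 0.2, -6.5]
opening: 0.504
time_s: 16.42
position: [0.5411, -0.2217, 0.1539]
tcp_rot: [[0.853, 0.521, -0.001], [0.521, -0.853, 0.0], [-0.0, -0.001, -1.0]]
force: [0.2, 0.4, -6.3]
opening: 0.502
pos [ 0.5414 -0.2219  0.1543] yaw 31.41 tilt [ 0. -0. -1.] F [-0.   0.2 -6.3] t 16.6667 0.5034742985801667
err mm tool [1.56 0.15 0.  ]
```

```bash
python3 -m jog '[[[0,0,1],[0,0,0],1],[[0,0,2],[0,0,0],1],[[0,0,3],[0,0,0],1],[[0,0,3],[0,0,0],1]]'; python3 -m jog '[[[0,0,0.5],[0,0,0],1],[[0,0,1],[0,0,0],1],[[0,0,1],[0,0,0],1]]'; python3 -m jog '[[[0,0,0.5],[0,0,0],1],[[0,0,1],[0,0,0],1],[[0,0,1],[0,0,0],1]]';python3 st.py
```

```text
time_s: 17.1
position: [0.5412, -0.2217, 0.151]
tcp_rot: [[0.853, 0.521, -0.001], [0.521, -0.853, 0.0], [-0.0, -0.001, -1.0]]
force: [0.2, 0.3, -7.2]
opening: 0.503
time_s: 17.35
position: [0.5413, -0.2218, 0.1502]
tcp_rot: [[0.853, 0.521, -0.0], [0.521, -0.853, 0.0], [-0.0, -0.0, -1.0]]
force: [0.2, 0.5, -6.3]
opening: 0.503
time_s: 17.6
position: [0.5414, -0.2219, 0.1494]
tcp_rot: [[0.853, 0.521, 0.0], [0.521, -0.853, -0.0], [0.0, 0.0, -1.0]]
force: [0.0, -0.5, -5.2]
opening: 0.502
pos [ 0.5414 -0.2219  0.1494] yaw 31.42 tilt [ 2.e-04 -1.e-04 -1.e+00] F [-0.3  0.2 -5.9] t 17.85 0.5023532997192496
err mm tool [1.54 0.11 0.  ]
```

At nominal home height to within a millimetre; release, then rise and check.

```bash
python3 -m jog '[[[0,0,0.5],[0,0,0],1],[[0,0,0.5],[0,0,0],0.5],[[0,0,0.5],[0,0,0],0.4],[[0,0,0.5],[0,0,0],0.3],[[0,0,0.5],[0,0,0],0.2],[[0,0,0.5],[0,0,0],0.1],[[0,0,0.5],[0,0,0],0.1],[[0,0,0.5],[0,0,0],0.1],[[0,0,0.5],[0,0,0],0.1],[[0,0,0.5],[0,0,0],0.1],[[0,0,0.5],[0,0,0],0.1]]'
python3 -m jog '[[[0,0,-10],[0,0,0],0.1],[[0,0,-25],[0,0,0],0.1],[[0,0,-50],[0,0,0],0.1],[[0,0,-90],[0,0,0],0.1],[[-40,0,-110],[0,0,0],0.1],[[-80,0,-120],[0,0,0],0.1],[[-80,0,-120],[0,0,0],0.1],[[-80,0,-120],[0,0,0],0.1],[[-80,0,-120],[0,0,0],0.1]]'
python3 st.py
python3 - <<'E'
from h import *
g=cv2.imread('pics/w9.png');s=cv2.imread('pics/s9.png');x,y=proj('scene',[[.5428,-.2212,.2]])[0].astype(int)
print(proj('wrist',[[.5428,-.2212,.215],[.5848,-.2202,.183]],'w9'))
cv2.imwrite('pics/v10.png',np.hstack([cv2.resize(g,(440,330)),cv2.resize(s[y-75:y+90,x-90:x+90],(360,330))]))
E
```

```text
time_s: 18.87
position: [0.5414, -0.2219, 0.1488]
tcp_rot: [[0.853, 0.521, -0.0], [0.521, -0.853, 0.0], [-0.0, -0.0, -1.0]]
force: [-0.2, 0.4, 1.2]
opening: 0.897
time_s: 19.62
position: [0.4732, -0.2636, 0.2693]
tcp_rot: [[0.854, 0.52, 0.001], [0.52, -0.854, 0.0], [0.001, 0.001, -1.0]]
force: [-0.2, 0.9, -0.7]
opening: 0.9
pos [ 0.4735 -0.2628  0.2683] yaw 31.47 tilt [-5.e-04  1.e-03 -1.e+00] F [-0.3  0.3 -0.3] t 19.8667 0.9015654832530468
err mm tool [ 8.08e+01  6.80e-01 -2.00e-02]
[[319.80434111 113.94993631]
 [351.62842267  59.95248749]]
```

View pics/v10.png

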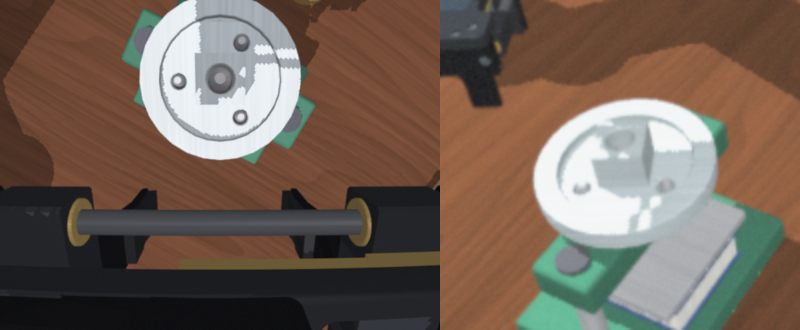

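The wrist view shows a stud in each of the three holes and the nose in the bore, gripper clear. A last numeric height check from the rim size.

Run:
```python
from h import *
g=cv2.imread('pics/w9.png');h=cv2.cvtColor(g,cv2.COLOR_BGR2HSV)
m=((h[:,:,1]<45)&(h[:,:,2]>110)).astype(np.uint8); m[240:]=0
c=max(cv2.findContours(cv2.morphologyEx(m,cv2.MORPH_CLOSE,np.ones((7,7))),cv2.RETR_EXTERNAL,cv2.CHAIN_APPROX_NONE)[0],key=cv2.contourArea)
pts=cv2.convexHull(c).reshape(-1,2)
pts=pts[(pts[:,1]>4)]
for z in(.183,.185,.188,.193,.203):
    P=plane('wrist',pts,z,'w9')[:,:2]; A=np.c_[2*P,np.ones(len(P))]; a=np.linalg.lstsq(A,(P**2).sum(1),rcond=None)[0]; print('rim z',z,'centre',a[:2].round(4),'dia',(2*np.sqrt(a[2]+a[:2]@a[:2])).round(4))
bot.hand_in(); print('handed in',bot.read_state()['time_s'])
```

```text
rim z 0.183 centre [ 0.5438 -0.221 ] dia 0.1675
rim z 0.185 centre [ 0.5437 -0.221 ] dia 0.1663
rim z 0.188 centre [ 0.5436 -0.2211] dia 0.1646
rim z 0.193 centre [ 0.5434 -0.2212] dia 0.1616
rim z 0.203 centre [ 0.5429 -0.2215] dia 0.1557
the job is handed in; nothing more can be done
the job is handed in; nothing more can be done
```

The handwheel is on the spindle with a stud standing in each of its three holes, and the job is handed in at about 20 s of the 54 s allowed. It was lowered with no jam, and the arm touched nothing else that I saw.

- **First grasp:** it closed above the boss. The pictures showed the finger ends about 40 mm behind the reported TCP. I allowed for that and gripped again, and the opening of 0.505 matched the 44 mm boss.
- **Height:** there was no contact at stud-top level, 18 mm above the flange. The wheel sank to a nominal underside of about 165 mm, the flange height. The carried load was still about 6 N just before release and gone after it.
- **Last pictures:** the wrist view shows the studs in the holes, the nose in the bore and the gripper well clear. The fitted rim centre is about 1 mm from the measured axis.
- **Check that disagreed:** at the home height (rim at 185 mm) the rim fit gave a diameter of 166 mm, not 160 mm. The fit reaches 160 mm with the rim about 10 mm higher. I think my rough outline mask ran wide, since the tool height and the studs in the holes point to fully home. I handed in from the same script, before seeing this number, so I did not settle it with a second measurement.

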